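Hold a plug-in card on the spring pins of a test dock

TASK

A roll of amber tape has been left lying over the slot of the spring-pin test dock: lift it off and set it down flat on the bench without dropping it. Then take the red-capped card out of the card rack, pass it upright, contacts first, down through the slot of the dock and press it onto the spring pins until they are well down (more than half of their 8 mm stroke). Finish holding it there, since the pins push the card back up as soon as it is let go: the program ends with the card still gripped and the pins still pressed, and everything else left where it stands.

Things in the scene. Friction and masses are not known exactly. Their poses are not given: they have to be found in the camera images.
- dock_slot (a point): Centre of the slot's mouth in the dock's top face, 60 mm above the bench; z up, x across the slot (narrow way), y along it. The slot is 10 mm (x) by 62 mm (y), 2 mm more than the card each way; a bright sloped lead-in, 20 x 72 mm at the top face, narrows to it 8 mm below. The tips of the spring pins lie 36 mm below the top face.
- dock: Spring-pin test dock, screwed to the bench: grey housing with a flat black guard plate on top, 90 mm (x) by 130 mm (y), 60 mm high, on an aluminium base plate 110 x 150 x 6 mm. Origin: centre of its underside; the slot is in the middle of its top.
- dock_pins (a joint): How far the carrier of the spring pins inside the slot is pressed down, in m: 0 free, 0.008 on its hard stop. The spring pushes up with 2.7 N at the start of the stroke, 6.3 N half way and 9.9 N at the stop, far more than the card weighs.
- tape_roll: Roll of amber tape on a cardboard core, outer diameter 56 mm, bore 27 mm, 25 mm high, about 60 g, lying flat on the dock's top face over the slot. Origin: centre of its underside, z up along its axis.
- card_red: The card to test: plug-in circuit card with a RED cap, upright in the rack. 8 mm thick (its x), 60 mm wide (y), 90 mm tall (z, up), about 80 g. Origin: centre of its lower edge (black foot with gold contacts). Grip it across the 8 mm on the cap, the solid red top 32 mm; below it a green board sits in a grey frame of the same outline. It fits the dock either way round.
- card_rack: Fixed grey card rack, 176 mm (x) by 88 mm (y), 40 mm high. Origin: centre of its underside. Cards stand on its floor, 8 mm above the bench, at x = -64, 0 and +64 mm, thickness along the rack's x; comb rails along both sides hold their lower 30 mm with 1.5 mm play on each side. Lift cards straight up.
- card_blue: Same card with a BLUE cap, in another place of the rack. Leave it.
- card_white: Same card with a WHITE cap, in another place of the rack. Leave it.
- flux_jar: Green jar, 64 mm across, 65 mm tall. Origin: centre of its underside. Leave it.
- cleaner_bottle: White bottle with a red cap, 48 mm across, 105 mm tall. Origin: centre of its underside. Leave it.
- solder_reel: Reel with blue flanges, 60 mm across, 40 mm tall, standing on a flange. Origin: centre of its underside. Leave it.
- parts_tray: Open white tray with small circuit boards, 120 mm (x) by 170 mm (y), 28 mm high. Origin: centre of its underside. Leave it.
- screwdriver: Screwdriver with an orange handle, about 170 mm long, lying along its x. Leave it.

How it is judged:
By the outcome, as a careful person would: the job done as asked, in the order asked, and still so for the second after the job is handed in, while the arm keeps its last pose, push and grip.
It also fails if it takes over 67 s, if anything falls off the work surface, if the arm or the gripper's body presses on something with over 40 N, if the wrist force passes 120 N, or if a joint passes its speed limit or range.

ROBOT

A 7-joint arm with a two-finger parallel gripper is mounted at the origin on the work surface. World frame = base frame: x ahead of the robot, y to its left, z up, the work surface at z = 0. Lengths are in m, angles in rad, forces in N, time in s.
With the tool pointing down it reaches from about 0.4 to 0.85 m from the base axis. Payload 10.4 kg.
Tool frame: the origin (TCP) lies between the finger pads, 19 mm behind the fingertips; this is the grasp point; x points along the fingers, z is the direction in which the jaws open and shut, and the axes are right-handed (so a half turn about x gives the same grasp; the last joint's range is limited). The gripper opens to 85 mm and grips with 20 to 120 N. Pads are 22 mm wide; open, the fingers measure 114 mm over their backs; the gripper's body (76 mm by 85 mm) begins 54 mm behind the grasp point. The pads swing forward as they close: fully open they stand 13 mm farther back than shut.
Start: joints at [-1.334, 0.332, -0.065, 1.46, 0.022, 1.35, -0.088], TCP at [0.161, 0.604, 0.25] pointing down, gripper open.
Joint ranges: [-2.6, 2.6], [-0.5, 2.12], [-1.47, 1.34], [0.16, 2.42], [-1.27, 4.41], [0.06, 2.06], [-2.6, 2.6]. Speed limits (rad/s): [2.22, 2.22, 2.79, 2.79, 3.14, 3.14, 3.14].

INTERFACE

Orientations are given as a unit quaternion [x, y, z, w].
In Python, from workcell import get_obs, camera, workorder gives the robot as it stands. The module is installed in compiled form; this text tells all that it offers.
- The arm moves only by the tool play_rows, never from a script. Its argument "increments" is text: rows parted by semicolons, each of 4 numbers parted by spaces: the shift along the tool's x, y, z in m, then the turn about the tool's x in rad. A call has 1 to 20 rows; each row shifts and turns the pose as measured when the row begins, along the tool's axes as they then stand; what a row does not reach is not made up. A row lasts 1/10 s, in which the tool goes at most 50 mm and 8.59 degrees, less where a joint would pass 70% of its speed; a pose out of reach is approached as far as the arm can. A call is refused whole if a number of a shift passes 0.05 or a number of a turn 0.15, either way. A call with a gripper value outside its range is refused whole. "hand" is the gripper command: -1 is fully open, 1 is shut, values between are in proportion, set as the call begins (left out, the last holds). The fingers move at their own pace and stop on an object; "squeeze" is the grip in N (left out, the last holds). Time passes only in rows, so rows that do not move let the fingers close. It gives the time, the measured TCP pose, the force and the opening at its end, in the units of the state.
- get_obs(): the state, without advancing time (a new reading comes with each control period).
- camera(name): name is "side" or "top" or "wrist"; returns a dict with "img" (400x640x3 uint8, blue, green, red), "fov_y" (degrees; the focal length in pixels is half the picture's height over the tangent of half this angle, whatever the lens; pixels are square), "cx", "cy" (the principal point, pixels), "distortion" ([k1, k2, p1, p2, k3] as OpenCV has them; the pictures are not rectified), "R" (3x3) and "t" (3): a world point X has camera coordinates R X + t; the wrist camera has in their place "tool_from_camera" (4x4, takes a point from camera to tool coordinates, whose origin is the TCP and whose axes are the tool frame's). Camera axes: x right, y down, z forward; pixel columns grow to the right and rows downward; lengths in m; the calibration is good to about 2 mm. A picture is of the moment at which its call begins: read the wrist's pose just before it. There is no depth.
- workorder.hand_in(): hands the job in, once; it reports no verdict.
The state is a dict: "clock": time; "joint_pos": joint angles; "joint_velocities": joint speeds; "tau": joint torques, N m; "position": TCP position; "ee_rot": TCP orientation; "ft_force": force on the tool from outside, world axes, zero at the start; "torque": the same for the moment, N m; "grip_width": opening from 0.0 (shut) to 1.0 (fully open).
Only numpy, scipy, OpenCV 4.12 (cv2) and the standard library are available. Lean on these libraries where they do the work, as an engineer would, in place of code of your own. Each camera call takes 0.05 s, during which the arm holds its last target.

## Working session

There is one attempt and no reset: what is moved stays moved. The work goes in short steps, Python scripts to look and compute and a tool call to move; the robot and the scene stay as the last step left them, time stands still between calls to the robot, and variables do not carry over. Pictures are saved under pics/ and viewed, and the job is handed in when it is done.

Besides the shell and the picture viewer there is one more tool, called after "Request:" in YAML: its name, and indented under it one key for each argument. play_rows: Moves the arm, as the interface text tells. Its arguments: {"type":"object","properties":{"increments":{"type":"string"},"hand":{"type":"number"},"squeeze":{"type":"number"}},"required":["increments"]}

```bash
mkdir -p pics; cat > h.py <<'E'
import numpy as np, cv2
from scipy.spatial.transform import Rotation as Ro
from workcell import get_obs, camera
def K(c):
    f=200/np.tan(np.radians(c["fov_y"])/2); return np.array([[f,0,c["cx"]],[0,f,c["cy"]],[0,0,1.]])
def cam(n):
    o=get_obs(); c=camera(n)
    if n=="wrist":
        T=np.eye(4);T[:3,:3]=Ro.from_quat(o["ee_rot"]).as_matrix();T[:3,3]=o["position"]
        W=T@np.array(c["tool_from_camera"]); c["R"]=W[:3,:3].T; c["t"]=-c["R"]@W[:3,3]
    c["R"]=np.array(c["R"]);c["t"]=np.array(c["t"])
    return c
import pickle
def snap(n,name):
    c=cam(n); cv2.imwrite(f"pics/{name}.png",c["img"]); pickle.dump(c,open(f"pics/{name}.pkl","wb")); return c
def load(name): return pickle.load(open(f"pics/{name}.pkl","rb"))
def ray(c,uv):
    p=cv2.undistortPoints(np.array([[uv]],float),K(c),np.array(c["distortion"],float))[0,0]
    d=c["R"].T@np.array([p[0],p[1],1]); return -c["R"].T@c["t"], d/np.linalg.norm(d)
def onz(c,uv,z):
    o,d=ray(c,uv); return o+d*(z-o[2])/d[2]
def tri(*cu):
    A=0;b=0
    for c,uv in cu:
        o,d=ray(c,uv);P=np.eye(3)-np.outer(d,d);A=A+P;b=b+P@o
    x=np.linalg.solve(A,b); r=[np.linalg.norm((np.eye(3)-np.outer(ray(c,u)[1],ray(c,u)[1]))@(x-ray(c,u)[0])) for c,u in cu]
    return x,r
def proj(c,X):
    return cv2.projectPoints(np.array(X,float).reshape(-1,3),cv2.Rodrigues(c["R"])[0],c["t"].reshape(3,1),K(c),np.array(c["distortion"],float))[0][:,0]
def crop(name,x0,y0,x1,y1,s,out):
    im=cv2.imread(f"pics/{name}.png")[y0:y1,x0:x1]; cv2.imwrite(f"pics/{out}.png",cv2.resize(im,None,fx=s,fy=s,interpolation=cv2.INTER_CUBIC))
E
python3 - <<'E'
from h import *
o=get_obs()
for k,v in o.items(): print(k,np.round(v,3))
print(Ro.from_quat(o["ee_rot"]).as_matrix().round(3))
for n in("top","side","wrist"):
    c=snap(n,n+"0"); print(n,(-c["R"].T@c["t"]).round(3),c["fov_y"])
E
```

```text
clock 0.0
joint_pos [-1.334  0.333 -0.065  1.461  0.022  1.35  -0.089]
joint_velocities [-0.001  0.002 -0.    -0.001 -0.    -0.001  0.   ]
tau [ 0.0000e+00 -6.2544e+01  5.0000e-02 -3.9163e+01  1.6000e-02  1.0000e-02
  0.0000e+00]
position [0.16  0.604 0.249]
ee_rot [-0.431  0.561  0.431  0.56 ]
ft_force [ 0.399 -0.082 -0.259]
torque [-0.022 -0.085 -0.025]
grip_width 1.001
[[-0.    -0.966  0.257]
 [-0.001  0.257  0.966]
 [-1.    -0.    -0.001]]
top [ 0.428 -0.099  1.112] 53.4550494281535
side [0.493 0.594 0.727] 54.915880113688466
wrist [0.081 0.625 0.374] 71.53075169729325
```

View pics/top0.png

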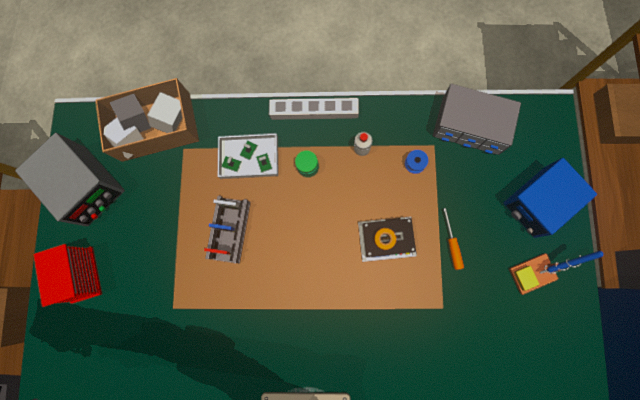

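View pics/side0.png

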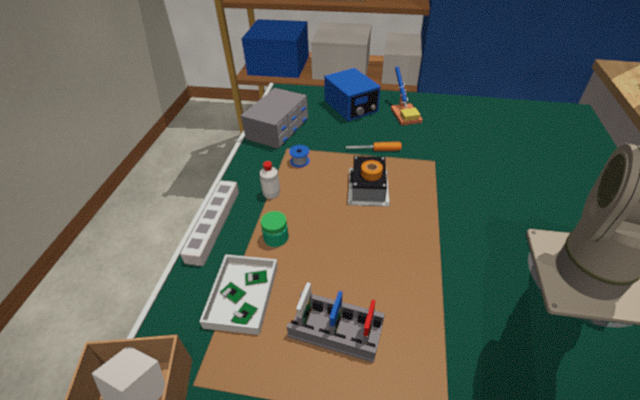

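View pics/wrist0.png

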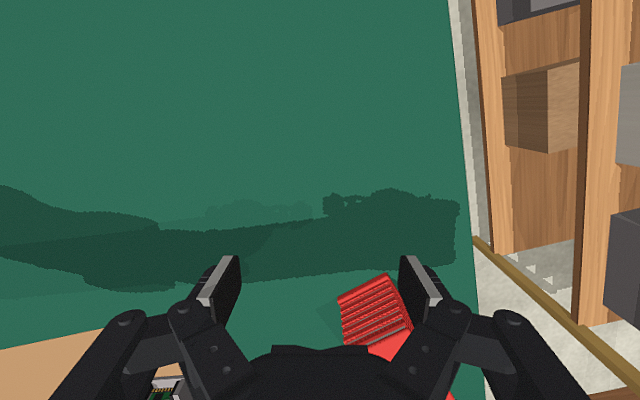

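```bash
python3 - <<'E'
from h import *
crop("top0",340,200,440,275,8,"a1");crop("top0",190,185,265,275,6,"a2")
crop("side0",335,145,405,210,8,"a3");crop("side0",280,275,390,360,7,"a4")
E
```

```text
(no output)
```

View pics/a1.png

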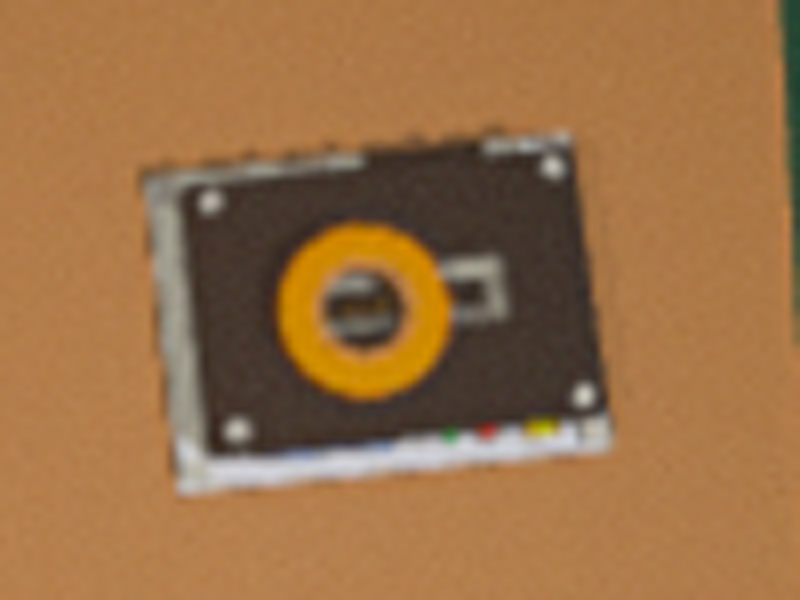

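View pics/a2.png

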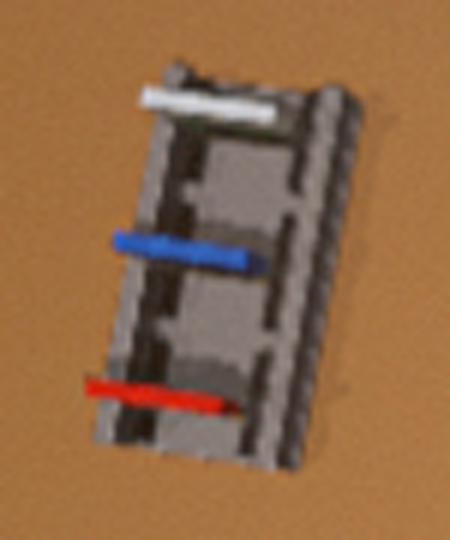

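View pics/a3.png

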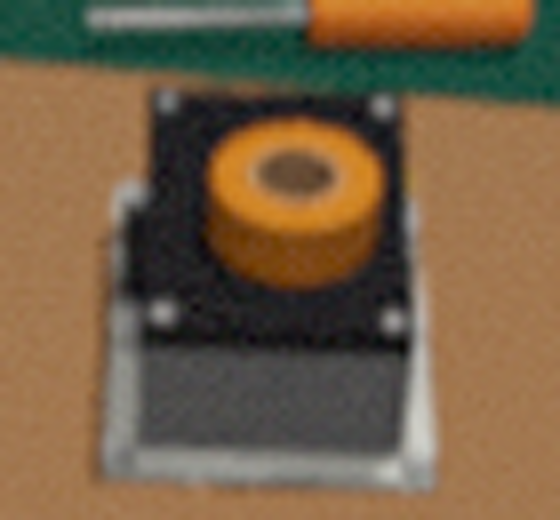

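View pics/a4.png

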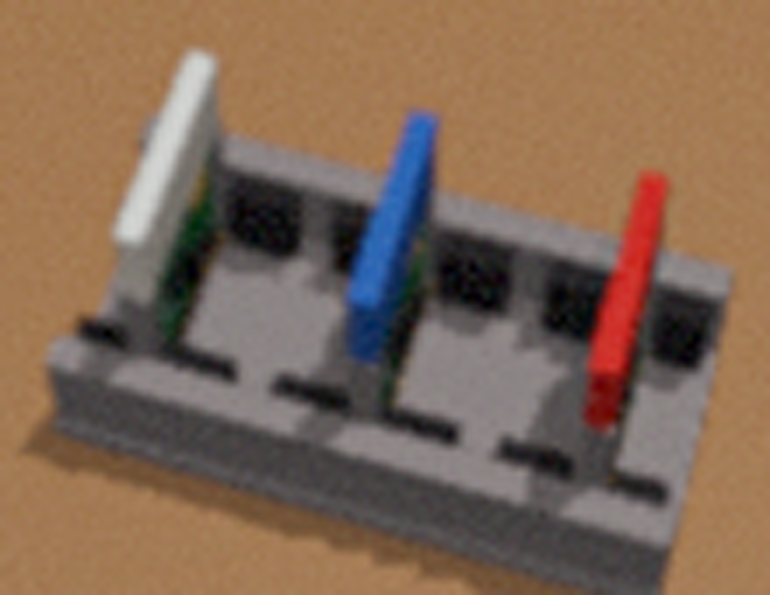

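```bash
python3 - <<'E'
from h import *
t=load("top0");s=load("side0")
T=lambda x,y:(340-.5+(x+.5)/8,200-.5+(y+.5)/8); S=lambda x,y:(335-.5+(x+.5)/8,145-.5+(y+.5)/8)
P=[]
for a,b in [((210,203),(160,312)),((553,166),(167,98)),((585,394),(383,103)),((238,431),(394,320))]:
    x,r=tri((t,T(*a)),(s,S(*b)));P.append(x);print(x.round(4),np.round(r,4))
c=np.mean(P,0);print("dock",c); 
print("z60 top only",np.mean([onz(t,T(*a),.06) for a in [(210,203),(553,166),(585,394),(238,431)]],0))
v=(P[0]+P[3]-P[1]-P[2]);print("yaw of y axis",np.degrees(np.arctan2(v[1],v[0])))
v=(P[0]+P[1]-P[2]-P[3]);print("yaw of x axis",np.degrees(np.arctan2(v[1],v[0])))
print("tape",tri((t,T(364,311)),(s,S(297,177))), onz(t,T(364,311),.085),onz(s,S(297,177),.085))
T=lambda x,y:(190-.5+(x+.5)/6,185-.5+(y+.5)/6); S=lambda x,y:(280-.5+(x+.5)/7,275-.5+(y+.5)/7)
for n,a,b,d,e in [("red",(88,387),(604,368),(222,405),(652,180)),("blue",(115,242),(366,297),(248,260),(423,118)),("white",(143,97),(131,235),(276,112),(201,56))]:
    x,r=tri((t,T(*a)),(s,S(*b)));y,q=tri((t,T(*d)),(s,S(*e)));m=(x+y)/2;v=x-y
    print(n,x.round(4),y.round(4),np.round(r+q,4),m.round(4),np.linalg.norm(v),np.degrees(np.arctan2(v[1],v[0])))
    print(onz(t,T(*a),.098),onz(t,T(*d),.098))
E
```

```text
[ 0.5507 -0.1628  0.0624] [0.0028 0.0028]
[ 0.5615 -0.2763  0.063 ] [0.0022 0.0022]
[ 0.4863 -0.2838  0.0634] [0.0021 0.0021]
[ 0.4755 -0.1706  0.062 ] [0.0024 0.0024]
dock [ 0.51849325 -0.22337462  0.06271656]
z60 top only [ 0.51632464 -0.22361303  0.06      ]
yaw of y axis 95.41579946143902
yaw of x axis 5.780201254990844
tape (array([ 0.51209291, -0.21011138,  0.0857766 ]), [np.float64(0.002065609784840949), np.float64(0.0020656097848410783)]) [ 0.51008419 -0.21009425  0.085     ] [ 0.51418147 -0.21138383  0.085     ]
red [0.4861 0.2551 0.0969] [0.4784 0.1972 0.0941] [0.0018 0.0018 0.0018 0.0018] [0.4822 0.2261 0.0955] 0.058431094032390024 82.46175688830752
[0.48416141 0.25479736 0.098     ] [0.47641447 0.19619064 0.098     ]
blue [0.5483 0.2459 0.0989] [0.541  0.1883 0.0952] [0.0018 0.0018 0.0023 0.0023] [0.5446 0.2171 0.0971] 0.05822985290373604 82.85346114002485
[0.54653772 0.24622894 0.098     ] [0.53843127 0.18749651 0.098     ]
white [0.612  0.2373 0.0979] [0.6052 0.1785 0.0961] [0.0018 0.0018 0.0018 0.0018] [0.6086 0.2079 0.097 ] 0.05924070611986687 83.31833138577221
[0.61021589 0.23714049 0.098     ] [0.60306179 0.17787533 0.098     ]
```

```bash
cat >> h.py <<'E'
def go(x,y,z,yaw):
    o=get_obs();R=Ro.from_quat(o["ee_rot"]).as_matrix();p=np.array(o["position"])
    cy=np.degrees(np.arctan2(R[1,2],R[0,2]))
    print("t",round(o["clock"],2),"p",p.round(4),"yaw",cy.round(2),"tilt",R[2].round(4),"w",np.round(o["grip_width"],3),"F",np.round(o["ft_force"],2),"j",np.round(o["joint_pos"],2))
    print("tool shift",(R.T@(np.array([x,y,z])-p)).round(4),"turn",round(-np.radians(yaw-cy),3))
E
```

Request:
play_rows:
  increments: "0 0 0 0.14;0 0 0 0.14;0 0 0 0.14;0 0 0 0.14;0 0 0 0.14;0 0 0 0.14;0 0 0 0.14;0 0 0 0.14;0 0 0 0.14"
  hand: -1

```text
clock: 1.05
position: [0.1603, 0.6022, 0.246]
ee_rot: [-0.004, 0.708, -0.001, 0.707]
ft_force: [-0.6, 0.1, -0.5]
grip_width: 1.0
```

```bash
python3 -c "
from h import *
go(.46,.2,.25,5.6);go(.512,-.21,.25,5.6)"
```

```text
t 1.05 p [0.1603 0.6022 0.246 ] yaw 0.17 tilt [-1.     -0.0071 -0.0016] w 1.0 F [-0.58  0.11 -0.46] j [-1.47  0.33  0.11  1.47 -0.04  1.35 -1.35]
tool shift [-0.0016 -0.4031  0.2985] turn -0.095
t 1.05 p [0.1603 0.6022 0.246 ] yaw 0.17 tilt [-1.     -0.0071 -0.0016] w 1.0 F [-0.58  0.11 -0.46] j [-1.47  0.33  0.11  1.47 -0.04  1.35 -1.35]
tool shift [ 0.0012 -0.8133  0.3493] turn -0.095
```

Request:
play_rows:
  increments: "-0.003 -0.04 0.03 -0.01;0 -0.04 0.03 -0.01;0 -0.04 0.03 -0.01;0 -0.04 0.03 -0.01;0 -0.04 0.03 -0.01;0 -0.04 0.03 -0.01;0 -0.04 0.03 -0.01;0 -0.04 0.03 -0.01;0 -0.04 0.03 -0.01;0 -0.04 0.03 -0.01;0 -0.045 0.005 0;0 -0.045 0.005 0;0 -0.045 0.005 0;0 -0.045 0.005 0;0 -0.045 0.005 0;0 -0.045 0.005 0"

```text
clock: 2.65
position: [0.5357, -0.0589, 0.2495]
ee_rot: [-0.043, 0.708, 0.037, 0.704]
ft_force: [0.7, 0.1, 0.1]
grip_width: 0.997
```

```bash
python3 -c "
from h import *
go(.512,-.21,.2,5.6)"
```

```text
t 2.65 p [ 0.5357 -0.0589  0.2495] yaw 6.49 tilt [-1.     -0.0073 -0.005 ] w 0.997 F [0.75 0.11 0.15] j [-0.61  0.16  0.71  1.72 -0.1   1.31  0.23]
tool shift [ 0.0508 -0.1471 -0.0404] turn 0.016
```

```bash
python3 -c "
from h import *
c=snap('wrist','w1');print(-c['R'].T@c['t'],c['R'][2])
print(proj(c,[[.517,-.2235,.06],[.512,-.21,.085]]))"
```

```text
[0.52764592 0.02465853 0.37341906] [ 0.03264338 -0.32722016 -0.94438413]
[[291.88349215 295.48273944]
 [286.8613299  299.14052009]]
```

View pics/w1.png

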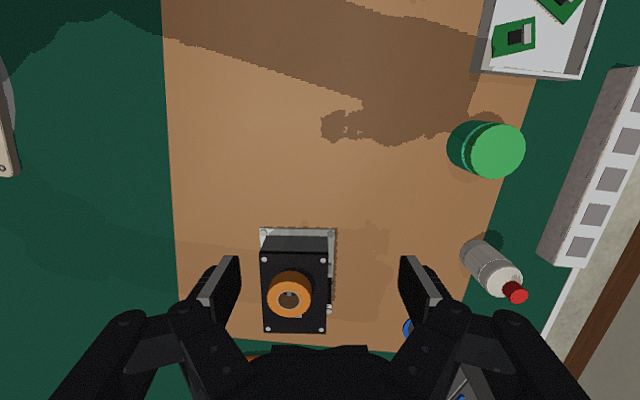

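```bash
python3 -c "
from h import *
crop('w1',250,220,350,345,6,'a5')"
```

```text
(no output)
```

View pics/a5.png

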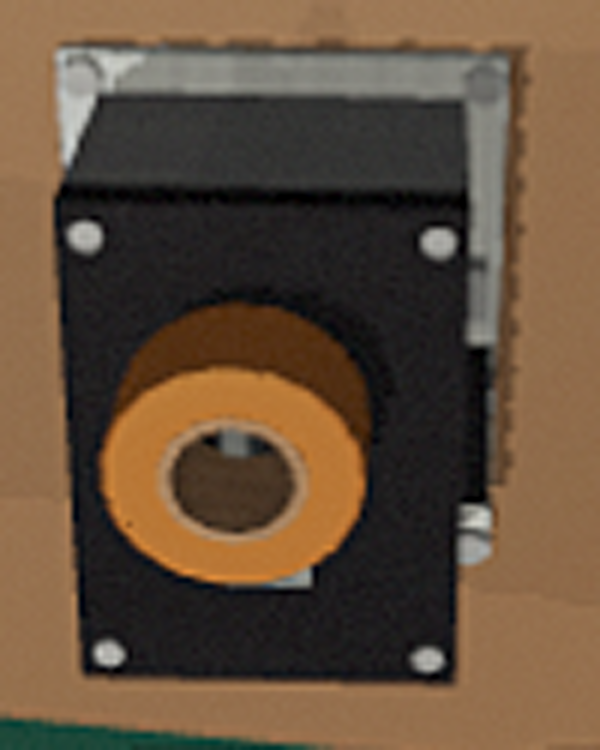

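```bash
python3 - <<'E'
from h import *
t=load("top0");s=load("side0");w=load("w1")
T=lambda x,y:(340-.5+(x+.5)/8,200-.5+(y+.5)/8); S=lambda x,y:(335-.5+(x+.5)/8,145-.5+(y+.5)/8);W=lambda x,y:(250-.5+(x+.5)/6,220-.5+(y+.5)/6)
P=[];Q=[]
for a,b,d in [((210,203),(160,312),(439,243)),((553,166),(167,98),(428,660)),((585,394),(383,103),(109,655)),((238,431),(394,320),(86,238))]:
    x,r=tri((t,T(*a)),(s,S(*b)),(w,W(*d)));P.append(x);print(x.round(4),np.round(r,4)); Q.append(onz(w,W(*d),.061));print(Q[-1])
for P in(P,Q):
  c=np.mean(P,0);print("dock",c); 
  v=(P[0]+P[3]-P[1]-P[2]);print("yaw of y axis",np.degrees(np.arctan2(v[1],v[0])),np.linalg.norm(v)/2)
  v=(P[0]+P[1]-P[2]-P[3]);print("yaw of x axis",np.degrees(np.arctan2(v[1],v[0])),np.linalg.norm(v)/2)
print("tape",tri((t,T(364,311)),(s,S(297,177)),(w,W(234,476))), onz(w,W(234,476),.085))
go(.512,-.21,.12,5.6)
E
```

```text
[ 0.5512 -0.1627  0.0623] [0.0032 0.0024 0.0009]
[ 0.55220218 -0.16319524  0.061     ]
[ 0.5619 -0.2763  0.0623] [0.0026 0.002  0.0011]
[ 0.5628846  -0.27661398  0.061     ]
[ 0.4866 -0.2839  0.0624] [0.0024 0.0019 0.0011]
[ 0.4872594  -0.28412653  0.061     ]
[ 0.4759 -0.1707  0.0615] [0.0029 0.0021 0.0009]
[ 0.4767286  -0.17075458  0.061     ]
dock [ 0.51893234 -0.22340478  0.06210808]
yaw of y axis 95.40452769459644 0.11393254142820637
yaw of x axis 5.913455610376891 0.07568235621873531
dock [ 0.5197687  -0.22367258  0.061     ]
yaw of y axis 95.34370237468805 0.11389032030036761
yaw of x axis 5.696331095502382 0.07592430918433227
tape (array([ 0.5127915 , -0.21015691,  0.08499176]), [np.float64(0.0026984186214209565), np.float64(0.001572036808066145), np.float64(0.0014427087720892443)]) [ 0.51413068 -0.20940266  0.085     ]
t 2.7 p [ 0.5359 -0.0676  0.2499] yaw 6.01 tilt [-0.9999 -0.0108 -0.0041] w 1.001 F [-3.03 -6.77 -0.51] j [-0.61  0.16  0.72  1.72 -0.1   1.31  0.24]
tool shift [ 0.1316 -0.1377 -0.0381] turn 0.007
```

Request:
play_rows:
  increments: "0.01 -0.034 -0.009 0;0.01 -0.034 -0.009 0;0.01 -0.034 -0.009 0;0.01 -0.034 -0.009 0;0.02 0 0 0;0 0 0 0;0 0 0 0"

```text
clock: 3.4
position: [0.512, -0.2162, 0.1898]
ee_rot: [-0.039, 0.708, 0.031, 0.705]
ft_force: [-0.8, -0.0, 0.3]
grip_width: 0.997
```

```bash
python3 -c "
from h import *
go(.513,-.21,.084,5.6)
c=snap('wrist','w2')"
```

```text
t 3.4 p [ 0.512  -0.2162  0.1898] yaw 5.68 tilt [-0.9999 -0.0124 -0.0046] w 0.997 F [-0.75 -0.05  0.31] j [-0.37  0.27  0.8   1.76 -0.19  1.19  0.58]
tool shift [0.1057 0.0074 0.0021] turn 0.001
```

View pics/w2.png

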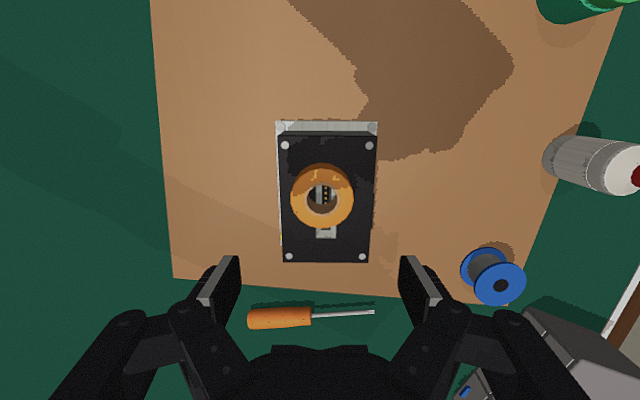

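```bash
python3 -c "
from h import *
c=load('w2')
print(onz(c,(322,197),.085), proj(c,[[.5135,-.21,.085],get_obs()['position']]))
Q=[onz(c,u,.061) for u in [(369,146),(362,256.5),(289.5,256.5),(285,145.5)]];print(np.mean(Q,0))
crop('w2',265,110,390,275,4,'a6')"
```

```text
[ 0.51417754 -0.20855106  0.085     ] [[321.05538838 198.49796537]
 [317.86121041 273.72799646]]
[ 0.52014782 -0.22436715  0.061     ]
```

View pics/a6.png

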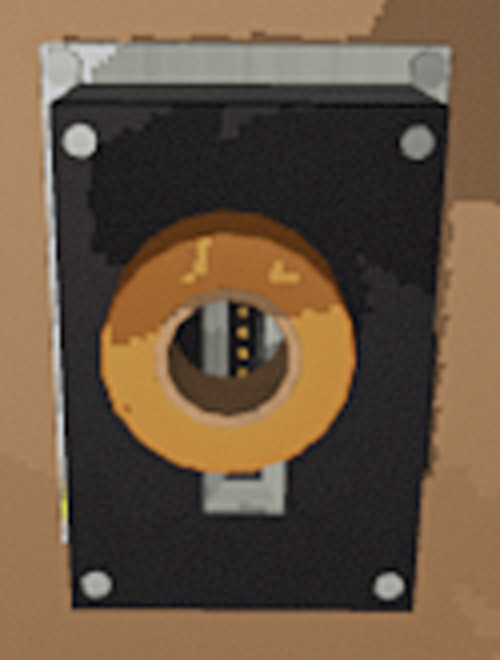

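Request:
play_rows:
  increments: "0.03 0.003 0.001 0;0.03 0.003 0.001 0;0.02 0.001 0 0;0.015 0 0 0;0 0 0 0;0 0 0 0"

```text
clock: 4.05
position: [0.5191, -0.2045, 0.0971]
ee_rot: [-0.043, 0.704, 0.035, 0.708]
ft_force: [1.1, 0.7, -0.4]
grip_width: 1.0
```

```bash
python3 -c "
from h import *
go(.514,-.2095,.083,5.6)"
```

```text
t 4.05 p [ 0.5191 -0.2045  0.0971] yaw 6.28 tilt [-0.9999 -0.0117  0.0042] w 1.0 F [ 1.11  0.69 -0.38] j [-0.33  0.39  0.74  1.85 -0.3   1.01  0.64]
tool shift [ 0.0141 -0.0042 -0.0056] turn 0.012
```

Request:
play_rows:
  increments: "0.007 -0.004 -0.005 0.01;0.006 0 0 0;0 0 0 0;0 0 0 0"

```text
clock: 4.45
position: [0.5158, -0.2101, 0.0859]
ee_rot: [-0.039, 0.703, 0.031, 0.709]
ft_force: [-0.0, -1.0, -0.3]
grip_width: 0.999
```

```bash
python3 -c "
from h import *
go(.514,-.2095,.083,5.6)"
```

```text
t 4.45 p [ 0.5158 -0.2101  0.0859] yaw 5.66 tilt [-0.9999 -0.0125  0.0085] w 0.999 F [-0.   -1.02 -0.35] j [-0.31  0.4   0.74  1.87 -0.31  0.98  0.65]
tool shift [ 0.0029  0.0008 -0.0017] turn 0.001
```

Request:
play_rows:
  increments: "0.001 0 -0.001 0;0 0 0 0;0 0 0 0;0 0 0 0;0 0 0 0;0 0 0 0;0 0 0 0;0 0 0 0"
  hand: 1
  squeeze: 40

```text
clock: 5.25
position: [0.5152, -0.2103, 0.0859]
ee_rot: [-0.039, 0.703, 0.031, 0.71]
ft_force: [0.2, 0.6, -0.9]
grip_width: 0.647
```

```bash
python3 -c "
from h import *
go(.514,-.2095,.15,5.6)
snap('wrist','w3')"
```

```text
t 5.25 p [ 0.5152 -0.2103  0.0859] yaw 5.65 tilt [-0.9999 -0.0123  0.0096] w 0.647 F [ 0.21  0.57 -0.87] j [-0.31  0.4   0.74  1.87 -0.31  0.98  0.66]
tool shift [-0.0642  0.0001 -0.0005] turn 0.001
```

View pics/w3.png

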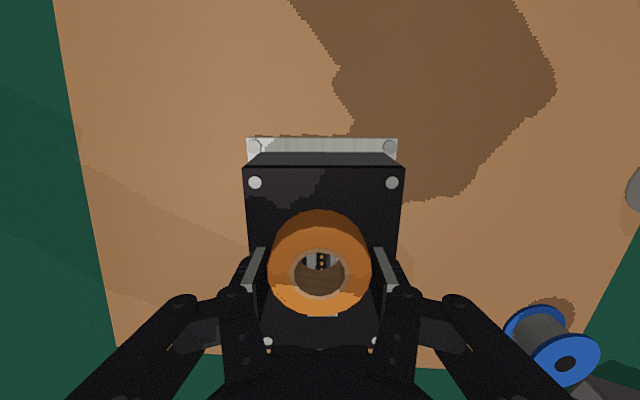

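Request:
play_rows:
  increments: "-0.015 0 0 0;-0.03 0 0 0;-0.03 0 0 0;0 0.03 -0.003 0;0 0.038 -0.003 0;0 0.038 -0.003 0;0 0.038 -0.003 0;0 0.03 -0.003 0;0 0.015 0 0;0 0 0 0;0 0 0 0"

```text
clock: 6.4
position: [0.4812, -0.02, 0.1715]
ee_rot: [-0.037, 0.7, 0.028, 0.713]
ft_force: [-0.4, -0.0, -0.6]
grip_width: 0.648
```

```bash
python3 -c "
from h import *
go(.48,-.02,.03,5.6)
snap('wrist','w4');snap('side','s4')"
```

```text
t 6.4 p [ 0.4812 -0.02    0.1715] yaw 5.28 tilt [-0.9997 -0.0133  0.0182] w 0.648 F [-0.42 -0.03 -0.62] j [-0.72  0.05  0.69  1.98 -0.02  1.11  0.07]
tool shift [ 0.1414  0.002  -0.0038] turn -0.006
```

View pics/w4.png

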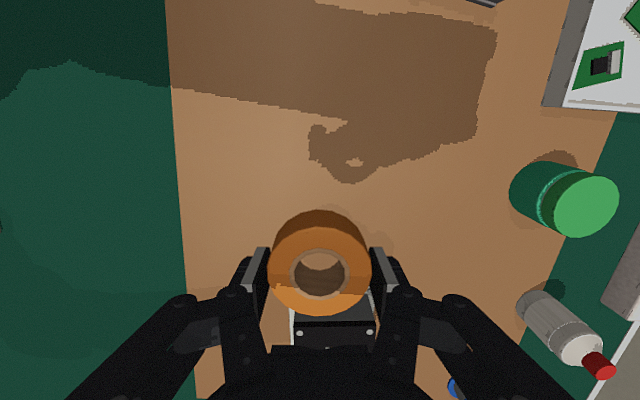

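View pics/s4.png

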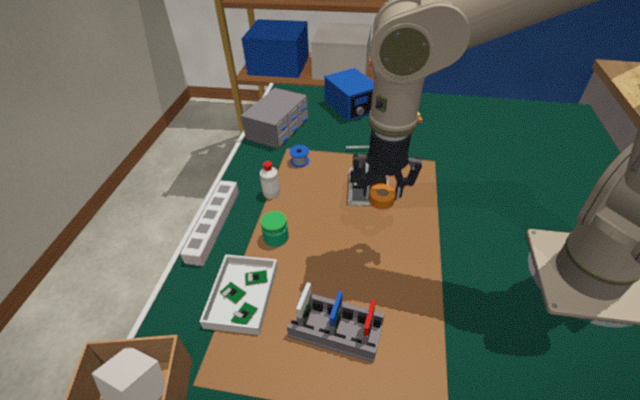

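Request:
play_rows:
  increments: "0.02 0 0 0;0.03 0 0 0;0.03 0 0 0;0.025 0 0 0;0.01 0 0 0;0 0 0 0;0 0 0 0"

```text
clock: 7.2
position: [0.4864, -0.0306, 0.0553]
ee_rot: [-0.033, 0.698, 0.022, 0.715]
ft_force: [0.4, -0.2, 0.8]
grip_width: 0.649
```

```bash
python3 -c "
from h import *
go(.48,-.02,.026,5.6)"
```

```text
t 7.2 p [ 0.4864 -0.0306  0.0553] yaw 4.5 tilt [-0.9996 -0.0165  0.0222] w 0.649 F [ 0.42 -0.25  0.82] j [-0.64  0.27  0.67  2.07 -0.2   0.85  0.22]
tool shift [ 0.029   0.0115 -0.0062] turn -0.019
```

Request:
play_rows:
  increments: "0.01 0 0 -0.01;0.008 0 0 0;0.005 0 0 0;0 0 0 0"

```text
clock: 7.6
position: [0.489, -0.0307, 0.0331]
ee_rot: [-0.037, 0.697, 0.027, 0.716]
ft_force: [0.3, -0.3, -1.1]
grip_width: 0.646
```

```bash
python3 -c "
from h import *
go(.48,-.02,.026,5.6)"
```

```text
t 7.6 p [ 0.489  -0.0307  0.0331] yaw 5.13 tilt [-0.9995 -0.0155  0.0268] w 0.646 F [ 0.34 -0.25 -1.11] j [-0.62  0.31  0.65  2.08 -0.25  0.8   0.26]
tool shift [ 0.0067  0.0115 -0.0082] turn -0.008
```

Request:
play_rows:
  increments: "0.003 0 0 0;0.002 0 0 0;0.002 0 0 0;0 0 0 0"

```text
clock: 8.0
position: [0.4897, -0.0307, 0.0262]
ee_rot: [-0.037, 0.696, 0.027, 0.716]
ft_force: [-1.5, 0.8, 3.1]
grip_width: 0.646
```

```bash
python3 -c "
from h import *
go(.48,-.02,.026,5.6);snap('wrist','w5')"
```

```text
t 8.0 p [ 0.4897 -0.0307  0.0262] yaw 5.14 tilt [-0.9995 -0.0153  0.0275] w 0.646 F [-1.53  0.78  3.13] j [-0.61  0.33  0.64  2.08 -0.26  0.78  0.28]
tool shift [-0.0003  0.0116 -0.0087] turn -0.008
```

View pics/w5.png

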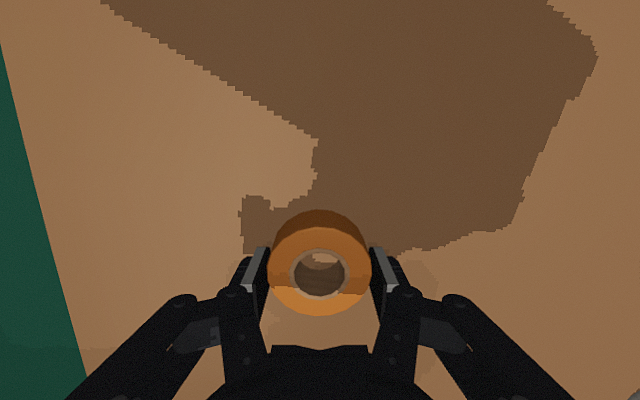

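Request:
play_rows:
  increments: "0.001 0 0 0;0 0 0 0"

```text
clock: 8.25
position: [0.4897, -0.0308, 0.0261]
ee_rot: [-0.036, 0.697, 0.027, 0.716]
ft_force: [-1.0, 0.4, 1.7]
grip_width: 0.645
```

Request:
play_rows:
  increments: "0 0 0 0;0 0 0 0;0 0 0 0;0 0 0 0;0 0 0 0"
  hand: -1

```text
clock: 8.75
position: [0.49, -0.0306, 0.0261]
ee_rot: [-0.036, 0.696, 0.027, 0.716]
ft_force: [0.1, -0.1, -1.4]
grip_width: 0.997
```

Request:
play_rows:
  increments: "-0.02 0 0 0;-0.03 0 0 0;-0.03 0 0 0;-0.02 0 0 0;0 0 0 0;0 0 0 0"

```text
clock: 9.35
position: [0.4861, -0.0296, 0.1284]
ee_rot: [-0.036, 0.697, 0.027, 0.716]
ft_force: [0.1, -0.7, 0.1]
grip_width: 1.0
```

```bash
python3 -c "
from h import *
go(.48,.1,.25,-7.5);snap('wrist','w6')"
```

```text
t 9.35 p [ 0.4861 -0.0296  0.1284] yaw 5.12 tilt [-0.9996 -0.015   0.0255] w 1.0 F [ 0.13 -0.74  0.15] j [-0.7   0.13  0.71  2.02 -0.08  1.    0.14]
tool shift [-0.1233  0.1278  0.0086] turn 0.22
```

View pics/w6.png

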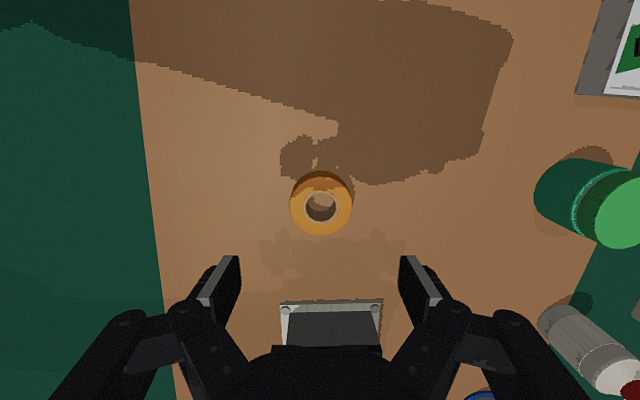

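Request:
play_rows:
  increments: "-0.03 0.02 0 0.03;-0.025 0.03 0 0.035;-0.02 0.035 0 0.035;-0.02 0.035 0 0.035;-0.01 0.035 0 0.035;0 0.03 0 0.035;0 0.015 0 0.015;0 0 0 0;0 0 0 0"

```text
clock: 10.3
position: [0.482, 0.1773, 0.2231]
ee_rot: [0.043, 0.7, -0.057, 0.71]
ft_force: [0.5, -0.2, -1.0]
grip_width: 0.996
```

```bash
python3 -c "
from h import *
go(.482,.226,.2,-7.5);snap('wrist','w7')
crop('w7',200,60,500,300,2.6,'a7')"
```

```text
t 10.3 p [0.482  0.1773 0.2231] yaw -8.12 tilt [-0.9997 -0.019   0.015 ] w 0.996 F [ 0.5  -0.21 -0.98] j [-0.96  0.1   0.54  1.82 -0.03  1.24 -0.56]
tool shift [ 0.0221  0.0486 -0.0072] turn -0.011
```

View pics/w7.png

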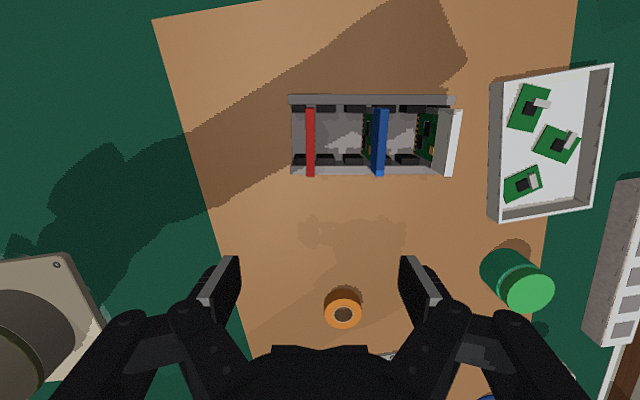

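```bash
python3 -c "
from h import *
crop('w7',280,85,340,185,6,'a7')"
```

```text
(no output)
```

View pics/a7.png

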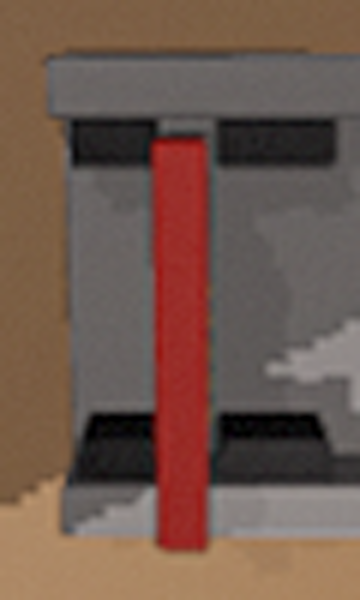

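```bash
python3 - <<'E'
from h import *
t=load("top0");s=load("side0");w=load("w7")
W=lambda x,y:(280-.5+(x+.5)/6,85-.5+(y+.5)/6)
T=lambda x,y:(190-.5+(x+.5)/6,185-.5+(y+.5)/6); S=lambda x,y:(280-.5+(x+.5)/7,275-.5+(y+.5)/7)
a=onz(w,W(180,138),.098);b=onz(w,W(183,549),.098);print(a,b,(a+b)/2,a-b,np.degrees(np.arctan2(*(a-b)[1::-1])))
x=tri((t,T(88,387)),(s,S(604,368)),(w,W(180,138)));y=tri((t,T(222,405)),(s,S(652,180)),(w,W(183,549)));print(x,y,(x[0]+y[0])/2)
E
```

```text
[0.48815982 0.25751157 0.098     ] [0.47942982 0.19824086 0.098     ] [0.48379482 0.22787622 0.098     ] [0.00873    0.05927071 0.        ] 81.62113724054427
(array([0.48675975, 0.2559867 , 0.09692616]), [np.float64(0.0026367129054177467), np.float64(0.0014706863609605695), np.float64(0.0020398793954472974)]) (array([0.47867307, 0.19720286, 0.09397147]), [np.float64(0.002073724274688975), np.float64(0.001544180462690495), np.float64(0.0005332804173386086)]) [0.48271641 0.22659478 0.09544881]
```

Request:
play_rows:
  increments: "0.01 0.02 -0.003 0;0.01 0.02 -0.002 0;0.02 0.01 0 0;0.02 0 0 0;0.015 0 0 0;0 0 0 0;0 0 0 0"
  hand: 0.3

```text
clock: 11.05
position: [0.4848, 0.2244, 0.1413]
ee_rot: [0.045, 0.701, -0.06, 0.709]
ft_force: [0.5, -0.4, -0.7]
grip_width: 0.349
```

```bash
python3 -c "
from h import *
go(.4835,.227,.083,-8);c=snap('wrist','w8');p=get_obs()['position']
print(proj(c,[[.4835,.227,.098],p]))
crop('w8',200,150,440,330,3.2,'a8')"
```

```text
t 11.05 p [0.4848 0.2244 0.1413] yaw -8.47 tilt [-0.9997 -0.0196  0.0125] w 0.349 F [ 0.5  -0.44 -0.66] j [-0.98  0.24  0.5   1.86 -0.1   1.08 -0.58]
tool shift [ 0.0582  0.0035 -0.0024] turn -0.008
[[314.44296055 233.75140239]
 [317.47082875 275.34340342]]
```

View pics/a8.png

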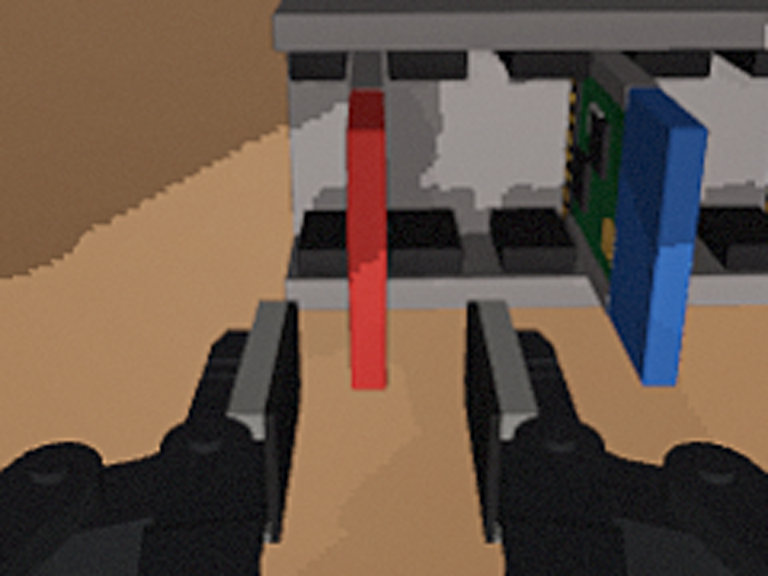

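```bash
python3 - <<'E'
from h import *
w=load("w8");p=np.array(get_obs()['position'])
W=lambda x,y:(200-.5+(x+.5)/3.2,150-.5+(y+.5)/3.2)
a=onz(w,W(366.5,128),.098);b=onz(w,W(369.5,388),.098);print(a,b,(a+b)/2,np.linalg.norm(a-b),np.degrees(np.arctan2(*(a-b)[1::-1])))
m=(a+b)/2; go(m[0],m[1],.083,np.degrees(np.arctan2(*(a-b)[1::-1]))-90)
t=load("w7")
W7=lambda x,y:(280-.5+(x+.5)/6,85-.5+(y+.5)/6)
print(tri((w,W(366.5,128)),(t,W7(180,138))),tri((w,W(369.5,388)),(t,W7(183,549))))
E
```

```text
[0.48807259 0.25739065 0.098     ] [0.47950914 0.19829462 0.098     ] [0.48379086 0.22784264 0.098     ] 0.059713257633878976 81.75480631705366
t 11.1 p [0.4848 0.2244 0.1414] yaw -8.47 tilt [-0.9997 -0.0196  0.0125] w 0.353 F [ 0.74 -0.3   0.13] j [-0.98  0.24  0.51  1.86 -0.1   1.08 -0.58]
tool shift [ 0.0583  0.0044 -0.0023] turn -0.004
(array([0.48813214, 0.25752385, 0.09843883]), [np.float64(3.6705601188689206e-05), np.float64(3.670560118878033e-05)]) (array([0.47945751, 0.19819817, 0.09785007]), [np.float64(3.6195374466947666e-05), np.float64(3.6195374466860516e-05)])
```

Request:
play_rows:
  increments: "0.015 0.004 -0.002 0;0.02 0 0 0;0.012 0 0 0;0.005 0 0 0;0 0 0 0;0 0 0 0"

```text
clock: 11.7
position: [0.4868, 0.2287, 0.0925]
ee_rot: [0.048, 0.699, -0.058, 0.711]
ft_force: [0.2, -0.7, -0.6]
grip_width: 0.351
```

```bash
python3 -c "
from h import *
go(.4838,.2278,.086,-8.3)"
```

```text
t 11.7 p [0.4868 0.2287 0.0925] yaw -8.57 tilt [-0.9998 -0.0136  0.0175] w 0.351 F [ 0.16 -0.74 -0.62] j [-0.96  0.3   0.49  1.9  -0.15  0.97 -0.56]
tool shift [ 0.0065 -0.0012 -0.0029] turn -0.005
```

Request:
play_rows:
  increments: "0.004 -0.001 -0.002 0;0.002 0 -0.001 0;0 0 0 0;0 0 0 0"

```text
clock: 12.1
position: [0.4843, 0.2284, 0.0877]
ee_rot: [0.048, 0.699, -0.057, 0.712]
ft_force: [1.1, 0.1, -0.4]
grip_width: 0.351
```

```bash
python3 -c "
from h import *
go(.4838,.2278,.086,-8.3);snap('wrist','w9');crop('w9',200,150,440,330,3.2,'a9')"
```

```text
t 12.1 p [0.4843 0.2284 0.0877] yaw -8.58 tilt [-0.9997 -0.0116  0.0192] w 0.351 F [ 1.08  0.06 -0.45] j [-0.96  0.31  0.49  1.91 -0.15  0.96 -0.56]
tool shift [ 0.0017 -0.0007 -0.0004] turn -0.005
```

View pics/a9.png

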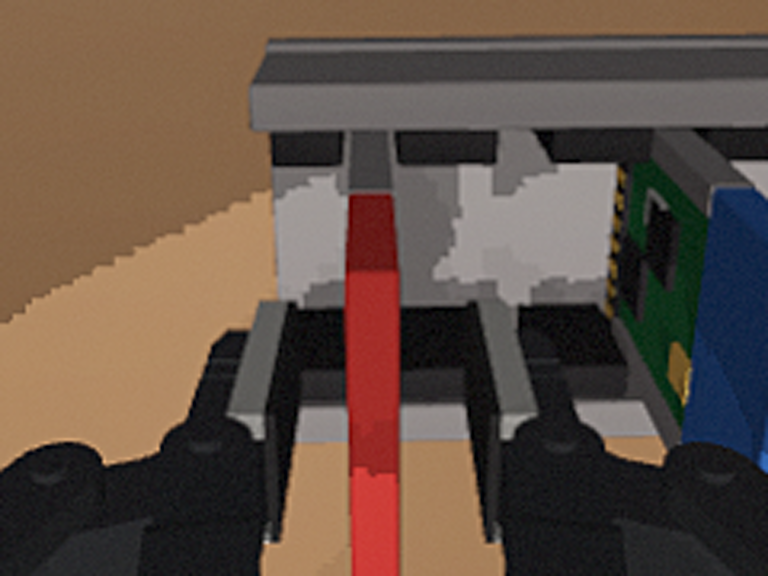

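Request:
play_rows:
  increments: "0.001 0 -0.001 0;0 0 0 0;0 0 0 0;0 0 0 0;0 0 0 0;0 0 0 0;0 0 0 0"
  hand: 1
  squeeze: 80

```text
clock: 12.85
position: [0.4833, 0.2287, 0.0868]
ee_rot: [0.048, 0.699, -0.057, 0.712]
ft_force: [0.3, -0.3, -0.2]
grip_width: 0.082
```

```bash
python3 -c "
from h import *
go(.4838,.2278,.2,-8.3)"
```

```text
t 12.85 p [0.4833 0.2287 0.0868] yaw -8.57 tilt [-0.9998 -0.0114  0.0191] w 0.082 F [ 0.26 -0.25 -0.18] j [-0.96  0.3   0.49  1.91 -0.15  0.96 -0.56]
tool shift [-0.1131 -0.0021  0.0028] turn -0.005
```

Request:
play_rows:
  increments: "-0.01 0 0.0003 0;-0.015 0 0.0003 0;-0.015 0 0.0003 0;-0.025 0 0 0;-0.03 0 0 0;-0.02 0 0 0;0 0 0 0"

```text
clock: 13.55
position: [0.4821, 0.2292, 0.2091]
ee_rot: [0.048, 0.699, -0.058, 0.712]
ft_force: [0.0, 0.6, -1.3]
grip_width: 0.08
```

```bash
python3 -c "
from h import *
go(.52,-.224,.21,5.6);snap('side','s10');snap('wrist','w10')"
```

```text
t 13.55 p [0.4821 0.2292 0.2091] yaw -8.66 tilt [-0.9997 -0.0126  0.0193] w 0.08 F [ 0.    0.58 -1.33] j [-1.01  0.15  0.51  1.79 -0.06  1.21 -0.63]
tool shift [ 0.0067 -0.4422  0.1057] turn -0.249
```

View pics/s10.png

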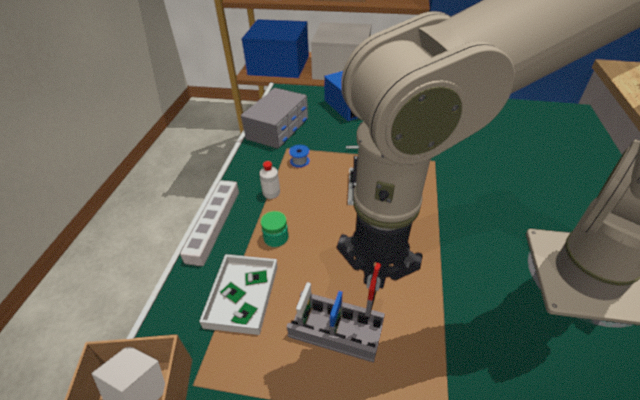

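View pics/w10.png

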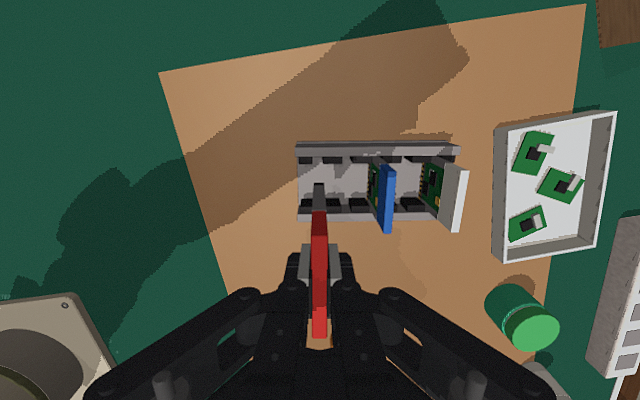

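Request:
play_rows:
  increments: "0 -0.02 0.004 -0.02;0 -0.035 0.004 -0.02;0 -0.035 0.004 -0.02;0 -0.035 0.004 -0.02;0 -0.035 0.004 -0.02;0 -0.035 0.004 -0.02;0 -0.035 0.004 -0.02;0 -0.035 0.004 -0.02;0 -0.035 0.004 -0.02;0 -0.035 0.004 -0.02;0 -0.03 0.004 -0.02;0 -0.02 0.003 -0.02;0 -0.01 0 0;0 0 0 0;0 0 0 0"

```text
clock: 15.15
position: [0.5046, -0.1828, 0.197]
ee_rot: [-0.045, 0.711, 0.026, 0.701]
ft_force: [0.2, 0.3, -1.0]
grip_width: 0.078
```

```bash
python3 -c "
from h import *
go(.52,-.224,.19,5.6)"
```

```text
t 15.15 p [ 0.5046 -0.1828  0.197 ] yaw 5.77 tilt [-0.9996 -0.0253 -0.0144] w 0.078 F [ 0.18  0.34 -1.03] j [-0.49  0.22  0.84  1.8  -0.14  1.2   0.49]
tool shift [ 0.0079 -0.0423  0.0113] turn 0.003
```

```bash
python3 -c "
from h import *
snap('wrist','w11');crop('w11',220,120,440,300,3.4,'a11')
snap('top','t11');crop('t11',340,190,440,270,7,'b11')
snap('side','s11')"
```

```text
(no output)
```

View pics/a11.png

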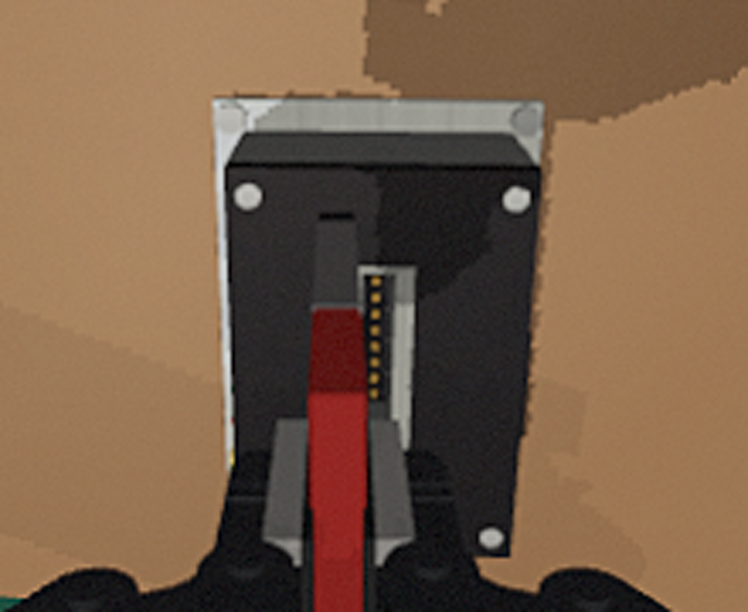

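View pics/s11.png

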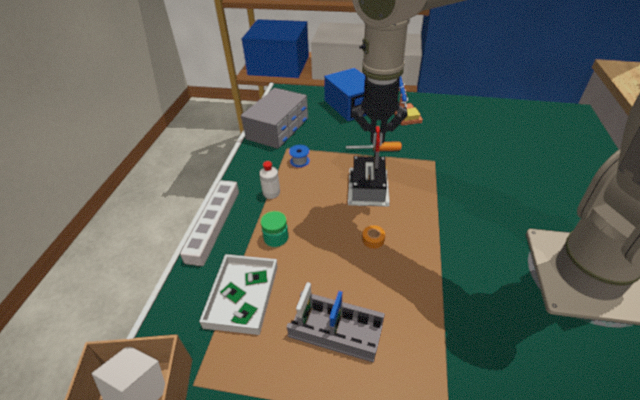

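```bash
python3 - <<'E'
from h import *
w=load("w11");o=get_obs();p=np.array(o['position']);R=Ro.from_quat(o["ee_rot"]).as_matrix()
W=lambda x,y:(220-.5+(x+.5)/3.4,120-.5+(y+.5)/3.4)
for z in(.06,.062):
    P3,P0,P1=[onz(w,W(*u),z) for u in [(248,196),(516,199),(491,538)]]
    print(z,P3,P0,P1,"c",(P3+P1)/2,np.linalg.norm(P0-P3),np.linalg.norm(P0-P1),np.degrees(np.arctan2(*(P0-P1)[1::-1])),np.degrees(np.arctan2(*(P0-P3)[1::-1])))
a=onz(w,W(416,266),.06);b=onz(w,W(411,440),.06);print("leadin right corner",a,b,np.degrees(np.arctan2(*(a-b)[1::-1])))
yaw=np.radians(5.6);ex=np.array([np.cos(yaw),np.sin(yaw),0]);ey=np.array([-np.sin(yaw),np.cos(yaw),0])
print("slot from corner",a-.010*ex-.036*ey)
zb=p[2]-.078
f=onz(w,W(337,214),zb);g=onz(w,W(337.5,391),p[2]+.012)
print("foot +y end",f,"tool frame",R.T@(f-p)); print("cap top +y",g,R.T@(g-p))
print("width foot",np.linalg.norm(onz(w,W(320,214),zb)-onz(w,W(354,214),zb)))
go(.52,-.224,.19,5.6)
E
```

```text
0.06 [ 0.47658029 -0.17074646  0.06      ] [ 0.5523592  -0.16373714  0.06      ] [ 0.56313297 -0.27752789  0.06      ] c [ 0.51985663 -0.22413718  0.06      ] 0.07610238736377248 0.11429965171537179 95.40867361348448 5.2846539168486375
0.062 [ 0.47674966 -0.17017672  0.062     ] [ 0.5519442  -0.16322145  0.062     ] [ 0.56263489 -0.27613471  0.062     ] c [ 0.51969228 -0.22315571  0.062     ] 0.07551552594437633 0.11341823316641694 95.40867361348445 5.284653916848611
leadin right corner [ 0.52674247 -0.1867186   0.06      ] [ 0.53259544 -0.24416046  0.06      ] 95.81800840997829
slot from corner [ 0.52030318 -0.22352262  0.06      ]
foot +y end [ 0.5014267  -0.15584327  0.11955857] tool frame [0.07731733 0.02851145 0.0001166 ]
cap top +y [ 0.50256487 -0.15305173  0.20955857] [-0.01273194  0.02892285  0.00033326]
width foot 0.0074886566848701005
t 15.3 p [ 0.5051 -0.1822  0.1976] yaw 5.87 tilt [-0.9996 -0.025  -0.0133] w 0.079 F [ 0.08 -0.35 -0.81] j [-0.49  0.22  0.84  1.8  -0.14  1.2   0.49]
tool shift [ 0.0085 -0.0429  0.0107] turn 0.005
```

View pics/b11.png

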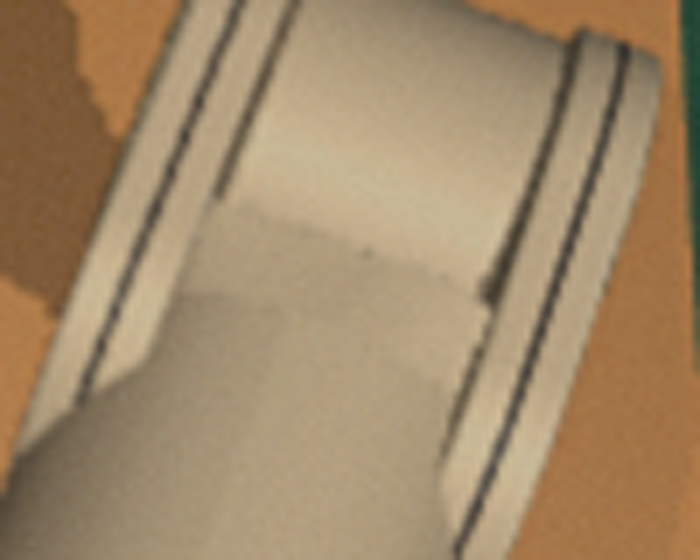

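```bash
cat >> h.py <<'E'
def bot(zb,tx=.520,ty=-.2237,yaw=5.4):
    o=get_obs();R=Ro.from_quat(o["ee_rot"]).as_matrix();p=np.array(o["position"])
    b=p+R@np.array([.078,-.0013,.0002]); cy=np.degrees(np.arctan2(R[1,2],R[0,2]))
    print("t",round(o["clock"],2),"bottom",b.round(4),"yaw",cy.round(2),"toolx",R[:,0].round(4),"tilt",R[2].round(4),"w",np.round(o["grip_width"],3),"F",np.round(o["ft_force"],2))
    print("shift",(R.T@(np.array([tx,ty,zb])-b)).round(4),"turn",round(-np.radians(yaw-cy),3))
E
python3 -c "
from h import *
bot(.08)"
```

```text
t 15.3 bottom [ 0.5046 -0.1855  0.1196] yaw 5.87 toolx [-0.0107 -0.0262 -0.9996] tilt [-0.9996 -0.025  -0.0133] w 0.079 F [ 0.08 -0.35 -0.81]
shift [ 0.0404 -0.0386  0.012 ] turn 0.008
```

Request:
play_rows:
  increments: "0 -0.02 0.006 0.008;0.005 -0.013 0.005 0;0.01 -0.003 0 0;0.012 0 0 0;0.005 0 0 0;0 0 0 0;0 0 0 0"

```text
clock: 16.0
position: [0.5199, -0.2118, 0.1631]
ee_rot: [-0.044, 0.711, 0.029, 0.702]
ft_force: [0.5, 0.9, -1.8]
grip_width: 0.078
```

```bash
python3 -c "
from h import *
bot(.068);snap('wrist','w12');crop('w12',220,120,440,300,3.4,'a12')"
```

```text
t 16.0 bottom [ 0.5193 -0.2148  0.0851] yaw 5.87 toolx [-0.0113 -0.0223 -0.9997] tilt [-0.9997 -0.021  -0.0136] w 0.078 F [ 0.5   0.92 -1.75]
shift [ 0.0173 -0.0086  0.    ] turn 0.008
```

View pics/a12.png

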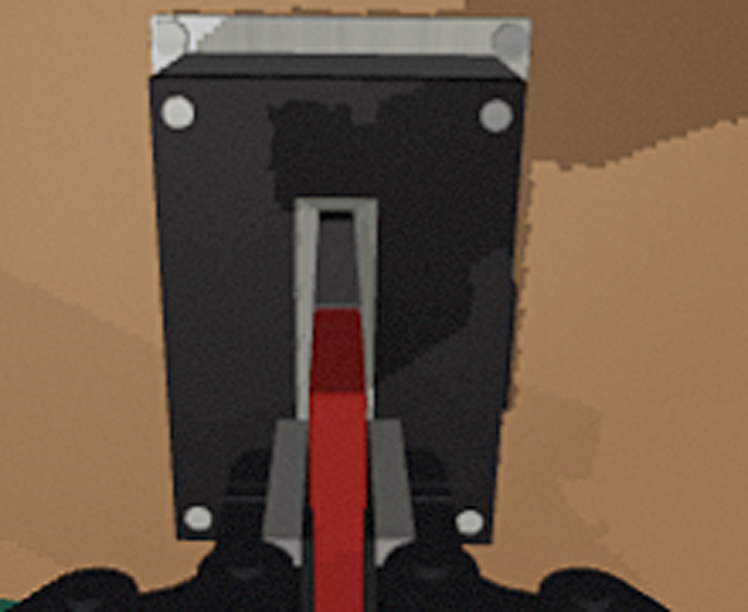

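```bash
python3 - <<'E'
from h import *
w=load("w12");o=get_obs();p=np.array(o['position']);R=Ro.from_quat(o["ee_rot"]).as_matrix()
W=lambda x,y:(220-.5+(x+.5)/3.4,120-.5+(y+.5)/3.4)
z=.0605
Q=[onz(w,W(*u),z) for u in [(178,112),(496,116),(469,521),(197,518)]];print("c",np.mean(Q,0),np.linalg.norm(Q[0]-Q[1]),np.linalg.norm(Q[1]-Q[2]))
v=Q[0]+Q[1]-Q[2]-Q[3];print(np.degrees(np.arctan2(v[1],v[0])))
a=onz(w,W(295,199),.06);b=onz(w,W(378,199),.06);yaw=np.radians(5.5);ey=np.array([-np.sin(yaw),np.cos(yaw),0]);print("slot",(a+b)/2-.036*ey,np.linalg.norm(a-b))
f=onz(w,W(337,212),p[2]-.078);print("foot tool",R.T@(f-p))
E
```

```text
c [ 0.51967101 -0.22381566  0.0605    ] 0.07611835745632735 0.11377263973935944
95.22511922256083
slot [ 0.51998778 -0.2239574   0.06      ] 0.020523680043571697
foot tool [0.07739714 0.0294326  0.00060492]
```

Request:
play_rows:
  increments: "0.003 -0.009 0 0.009;0.008 0 0 0;0.005 0 0 0;0 0 0 0;0 0 0 0"

```text
clock: 16.55
position: [0.521, -0.2219, 0.1466]
ee_rot: [-0.041, 0.71, 0.025, 0.702]
ft_force: [-0.3, 0.1, -0.5]
grip_width: 0.077
```

```bash
python3 -c "
from h import *
bot(.055)"
```

```text
t 16.55 bottom [ 0.5206 -0.2249  0.0687] yaw 5.32 toolx [-0.0099 -0.0223 -0.9997] tilt [-0.9997 -0.0213 -0.0119] w 0.077 F [-0.28  0.08 -0.47]
shift [ 0.0136  0.0016 -0.0003] turn -0.001
```

Request:
play_rows:
  increments: "0.004 0.001 0 0;0.004 0 0 0;0.003 0 0 0;0 0 0 0;0 0 0 0"

```text
clock: 17.05
position: [0.521, -0.2208, 0.1347]
ee_rot: [-0.041, 0.71, 0.025, 0.702]
ft_force: [-0.6, -0.2, -0.9]
grip_width: 0.079
```

```bash
python3 -c "
from h import *
bot(.045);snap('wrist','w13');crop('w13',220,120,440,300,3.4,'a13')"
```

```text
t 17.05 bottom [ 0.5205 -0.2238  0.0567] yaw 5.34 toolx [-0.0098 -0.0222 -0.9997] tilt [-0.9997 -0.0211 -0.0118] w 0.079 F [-0.58 -0.23 -0.91]
shift [ 0.0117  0.0004 -0.0004] turn -0.001
```

View pics/a13.png

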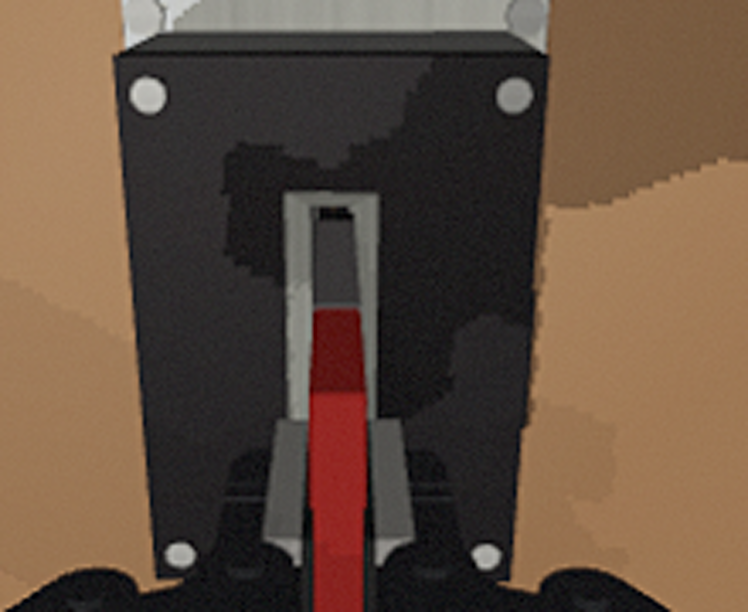

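```bash
python3 - <<'E'
from h import *
crop('w13',290,165,350,225,10,'c13')
E
```

```text
(no output)
```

View pics/c13.png

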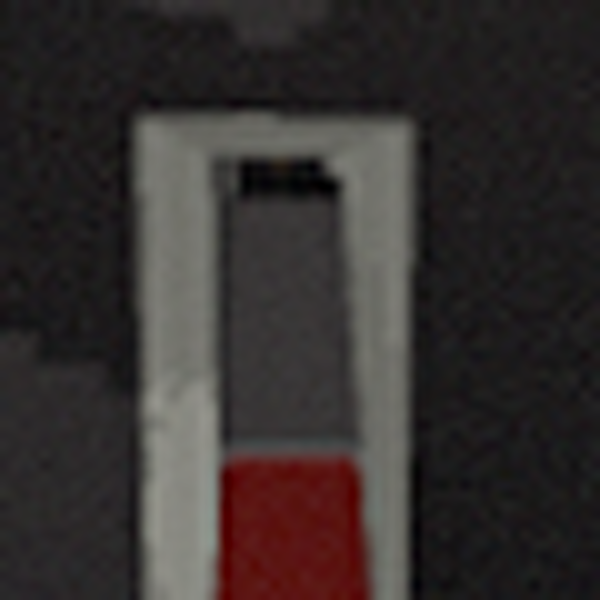

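```bash
python3 - <<'E'
from h import *
w=load("w13");o=get_obs();p=np.array(o['position']);R=Ro.from_quat(o["ee_rot"]).as_matrix()
C=lambda uv:((np.array(uv)-[289.5,164.5])*10-.5).round(0)
y=np.radians(5.4);ex=np.array([np.cos(y),np.sin(y),0]);ey=np.array([-np.sin(y),np.cos(y),0]);c=np.array([.52,-.2239,0])
print("outer",C(proj(w,[c+sx*.01*ex+.036*ey+[0,0,.06] for sx in(-1,1)])))
print("inner",C(proj(w,[c+sx*.005*ex+.031*ey+[0,0,.052] for sx in(-1,1)])))
print("card foot +y",C(proj(w,[p+R@np.array([.078,yy,.0002+s*.004]) for s in(-1,1) for yy in(.0287,.0294)])))
print("cap lower",C(proj(w,[p+R@np.array([.020,.0287,.0002+s*.004]) for s in(-1,1)])))
E
```

```text
outer [[141. 119.]
 [414. 119.]]
inner [[214. 155.]
 [345. 155.]]
card foot +y [[233. 182.]
 [233. 173.]
 [339. 182.]
 [339. 173.]]
cap lower [[211. 453.]
 [355. 453.]]
```

Request:
play_rows:
  increments: "0.003 0.0002 -0.0006 0;0.004 0.0001 0 0;0.004 0.0001 0 0;0 0 0 0"

```text
clock: 17.5
position: [0.5203, -0.2207, 0.123]
ee_rot: [-0.041, 0.71, 0.025, 0.703]
ft_force: [0.6, -0.1, -1.7]
grip_width: 0.078
```

```bash
python3 -c "
from h import *
bot(.03)"
```

```text
t 17.5 bottom [ 0.5199 -0.2237  0.045 ] yaw 5.35 toolx [-0.0092 -0.0222 -0.9997] tilt [-0.9997 -0.0213 -0.0112] w 0.078 F [ 0.6  -0.07 -1.7 ]
shift [0.015  0.0003 0.0003] turn -0.001
```

Inside the narrow slot with no contact force. Continue down.

Request:
play_rows:
  increments: "0.005 0.0001 0 0;0.005 0.0001 0 0;0.005 0.0001 0 0;0.002 0 0 0;0 0 0 0"

```text
clock: 18.0
position: [0.52, -0.2209, 0.1041]
ee_rot: [-0.041, 0.71, 0.025, 0.703]
ft_force: [-0.5, 1.3, -0.5]
grip_width: 0.078
```

```bash
python3 -c "
from h import *
bot(.018)"
```

```text
t 18.0 bottom [ 0.5195 -0.224   0.0262] yaw 5.34 toolx [-0.0096 -0.0225 -0.9997] tilt [-0.9997 -0.0215 -0.0117] w 0.078 F [-0.46  1.29 -0.51]
shift [0.0082 0.0004 0.0006] turn -0.001
```

Request:
play_rows:
  increments: "0.002 0.0002 0.0003 0;0.002 0 0 0;0.002 0 0 0;0 0 0 0;0 0 0 0"

```text
clock: 18.5
position: [0.5204, -0.2211, 0.0989]
ee_rot: [-0.04, 0.71, 0.025, 0.703]
ft_force: [-3.1, 1.2, 4.1]
grip_width: 0.078
```

```bash
python3 -c "
from h import *
bot(.018)"
```

```text
t 18.5 bottom [ 0.52   -0.2241  0.021 ] yaw 5.32 toolx [-0.0091 -0.022  -0.9997] tilt [-0.9997 -0.021  -0.0111] w 0.078 F [-3.08  1.23  4.05]
shift [0.003  0.0005 0.    ] turn -0.001
```

Request:
play_rows:
  increments: "0.002 0 0 0;0.002 0 0 0;0.001 0 0 0;0 0 0 0;0 0 0 0"

```text
clock: 19.0
position: [0.5205, -0.2214, 0.0959]
ee_rot: [-0.04, 0.71, 0.026, 0.703]
ft_force: [-4.2, 1.5, 6.4]
grip_width: 0.081
```

```bash
python3 -c "
from h import *
bot(.018)"
```

```text
t 19.0 bottom [ 0.5202 -0.2242  0.018 ] yaw 5.3 toolx [-0.0083 -0.0203 -0.9998] tilt [-0.9998 -0.0194 -0.0101] w 0.081 F [-4.24  1.51  6.42]
shift [-0.0001  0.0005 -0.0001] turn -0.002
```

Request:
play_rows:
  increments: "0.0015 0 -0.0005 0;0.0015 0 -0.0003 0;0.001 0 0 0;0.0005 0 0 0"

```text
clock: 19.4
position: [0.5205, -0.2215, 0.0949]
ee_rot: [-0.039, 0.709, 0.026, 0.704]
ft_force: [-3.5, 1.3, 8.0]
grip_width: 0.08
```

```bash
python3 -c "
from h import *
bot(.017);snap('wrist','w14');snap('side','s14');bot(.017)
crop('w14',220,120,440,300,3.4,'a14')"
```

```text
t 19.4 bottom [ 0.5203 -0.2242  0.0169] yaw 5.28 toolx [-0.0061 -0.0177 -0.9998] tilt [-0.9998 -0.0171 -0.0077] w 0.08 F [-3.55  1.28  7.96]
shift [-0.0001  0.0005 -0.0003] turn -0.002
t 19.5 bottom [ 0.5204 -0.2242  0.0168] yaw 5.28 toolx [-0.0061 -0.0178 -0.9998] tilt [-0.9998 -0.0172 -0.0077] w 0.075 F [-4.65  1.46 11.17]
shift [-0.0002  0.0005 -0.0003] turn -0.002
```

View pics/a14.png

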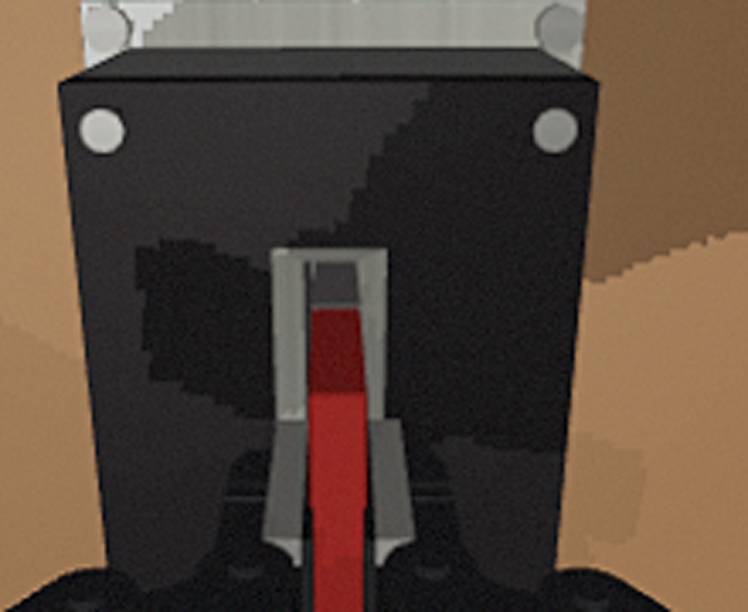

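View pics/s14.png

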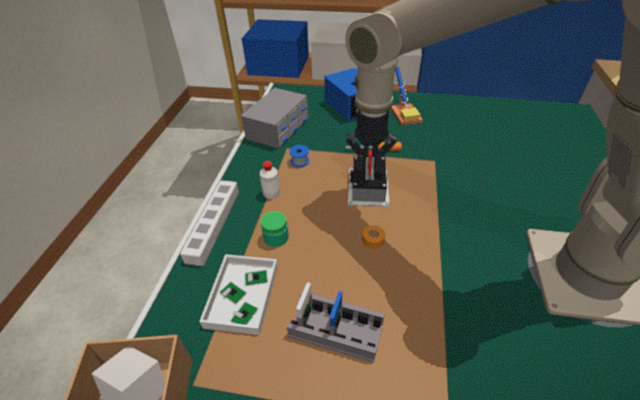

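```bash
python3 -c "
from h import *
for i in range(8):
    camera('top')
    o=get_obs();print(np.round(o['position'],4),np.round(o['ft_force'],1))
c=cam('wrist');o=get_obs();p=np.array(o['position']);R=Ro.from_quat(o['ee_rot']).as_matrix()
cv2.imwrite('pics/w15.png',c['img']);crop('w15',220,120,440,300,3.4,'a15')
W=lambda x,y:(220-.5+(x+.5)/3.4,120-.5+(y+.5)/3.4)
print((proj(c,[p+R@np.array([-.012,.0287,.0002]),p+R@np.array([.020,.0287,.0002])])-[219.5,119.5])*3.4-.5)
bot(.017)"
```

```text
[ 0.5205 -0.2215  0.0947] [-3.4  1.8 10.6]
[ 0.5205 -0.2215  0.0948] [-4.4  0.7 10.8]
[ 0.5205 -0.2215  0.0948] [-5.   2.   9.6]
[ 0.5205 -0.2215  0.0948] [-5.5  1.3 10.5]
[ 0.5205 -0.2215  0.0947] [-3.9  2.5 10.4]
[ 0.5205 -0.2215  0.0948] [-5.   2.2 11.2]
[ 0.5205 -0.2216  0.0948] [-4.1  1.2 10.7]
[ 0.5205 -0.2215  0.0948] [-4.4  0.9  9.6]
[[333.11395458 392.21731291]
 [333.98091613 306.50402892]]
t 19.95 bottom [ 0.5204 -0.2242  0.0168] yaw 5.28 toolx [-0.0062 -0.0178 -0.9998] tilt [-0.9998 -0.0172 -0.0078] w 0.083 F [-4.85  1.7   9.49]
shift [-0.0002  0.0005 -0.0003] turn -0.002
```

View pics/a15.png

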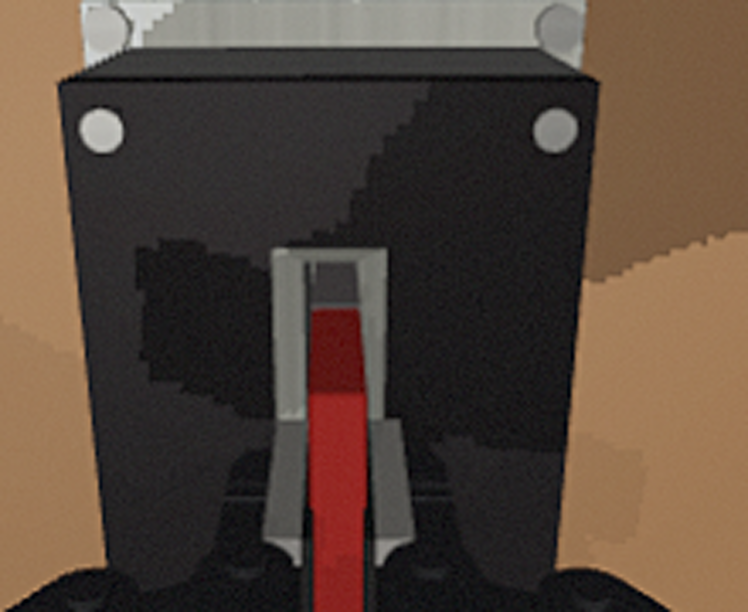

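```bash
python3 -c "
from workcell import workorder
print(workorder.hand_in())"
```

```text
the job is handed in; nothing more can be done
None
```

I moved the tape roll to the open bench and pressed the red-capped card onto the dock's spring pins. The arm is still holding the card there at 80 N grip. I handed in at about 20 s of the 67 s limit; no verdict came back.

- **Tape:** I lowered the roll until the bench took its weight (about 3 N), then opened the gripper. The wrist and side pictures afterwards show it lying flat near (0.49, -0.03).
- **Pin depth:** The card's lower edge is at about z = 0.0168 m, by my own calculation from the gripper pose. That puts the pins about 7 mm down of their 8 mm. The pin travel itself could not be read directly.
- **Stability:** Over the last half second before hand-in the height held within 0.1 mm, with about 10.5 N pushing up. The cap had not slipped in the fingers.
- **Not perfect:** The upward force is a little more than the spring should give at 7 mm. The card may be rubbing the slot wall, with about 4–5 N sideways along x, or the pins may be at or near their stop. The tool also drifted up to about 1.7° out of vertical during the job and was about 1° off at the end; the fit absorbed this.
- **Other items:** In the last side picture the blue and white cards, jar, bottle, reel and tray look where they were. The screwdriver is mostly hidden behind the gripper there, and I did not check it separately.

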